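# Wring the press setting blocks together in the nest

### The job

Put the long thick steel setting block home in the bed of the setting nest, its end against the side fence. Then push the thin block, never lifting it, so that it slides off the nest's ledge across the top of the thick one, until the two lie wrung together face on face with all their edges flush, in the corner of the fences. Leave the short block and the other things on the bench alone.

Things in the scene. Friction and masses are not known exactly. Their poses are not given: they have to be found in the camera images.
- nest: fixed green-painted steel setting nest; sizes in mm in its own axes. Origin: middle of the bed at bench height, where the thick block finally lies; x points to the back fence, y to the side fence. Bed: bare bench 51 wide between ledge edge (x -25.5) and back fence (inner face x +25.5), closed at y +36 by the side fence, open to -y. At its mouth two short guide walls flare out to about x +-49, y -68
- ledge (a point): centre of the nest's flat ledge, on its top, 20 above the bench, at nest (-88, 0). The ledge covers x -150 to -66 for y -90 to +36, and x -66 to -25.5 for y -45 to +36 (nest axes, mm). Same axes as the nest; the ledge-side guide wall is also 20 high
- corner (a point): inner corner of the L-shaped fence at bench height, nest (+25.5, +36) mm; same axes as the nest. Both fences are 10 thick and 28 high: the back fence runs along y from -46 to +46, the side fence along x from -150 to +35.5, beside both ledge and bed. The fence-side guide wall is also 28 high
- thick_block: the long thick plain steel block, 48 (its x) by 72 (its y) by 19 high, about 0.5 kg, loose on the bench on the robot's right (-y), beside the short block; the two may change places. Origin: centre of its underside. It belongs in the bed with its 72 side along the nest's y (either way round); its top is then 1 mm below the ledge
- thin_block: the thin plain steel block, 48 (its x) by 72 (its y) by 14 high, about 0.4 kg, loose on the nest's ledge, turned somewhat. Origin: centre of its underside. At the end its 72 side is along the nest's y, on top of the thick block
- short_block: plain steel block of 48 (x) by 50 (y) by 19 high, loose on the bench; not wanted, leave it. Origin: centre of its underside
- can: upright closed dark metal can, diameter 64, 100 high, standing near the open (-y) end of the ledge; leave it. Origin: centre of its underside
- jar: small closed glass jar of diameter 56, 60 high, near the bed's mouth, on the fence side; leave it. Origin: centre of its underside
- last: dark wooden shoe last, about 240 long (x), 80 wide, 82 high, on the robot's left; leave it. Origin: on its underside, about the middle
Mind the look-alikes: they are no part of the job. What is shaped like the thick_block but blue or purple is not meant.

How it is judged (in metres and radians):
On the way, in this order (a step that is already met when the one before it is completed fails the run):
1. the thick block lies home in the bed, flat, its end against the side fence (x of thick_block in the frame of nest between -0.0035 and 0.0035 m and y of thick_block in the frame of nest between -0.0035 and 0.0035 m and height (world z) of thick_block below 0.003 m and angle between the x axis of thick_block and the x axis of nest, either way round below 0.08 rad and angle between thick_block's own z axis and vertical below 0.04 rad), for 0.2 s.
2. the thin block is on its way: level, touching the thick block and only partly over it (x of thin_block in the frame of nest between -0.046 and -0.01 m and y of thin_block in the frame of nest between -0.045 and 0.02 m and height (world z) of thin_block between 0.0165 and 0.023 m and angle between thin_block's own z axis and vertical below 0.08 rad and contact force between thin_block and thick_block above 0.1 N), for 0.04 s.
At the end, for the whole second after the job is handed in: The thick block lies flat in the bed, within 3.5 mm of home along and across it; the thin block lies flat on top of it, face on face, edges flush within 4.5 mm across the bed and 3.5 mm along it, turned less than 0.08 rad; both at rest (all of step 1 and x of thin_block in the frame of thick_block between -0.0045 and 0.0045 m and y of thin_block in the frame of thick_block between -0.0035 and 0.0035 m and z of thin_block in the frame of thick_block between 0.0175 and 0.0205 m and angle between the x axis of thin_block and the x axis of thick_block, either way round below 0.08 rad and angle between thin_block's own z axis and vertical below 0.04 rad and linear speed of each of thin_block, thick_block below 0.01 m/s); the robot touches nothing.
It fails at once if the thin block is lifted more than 10 mm off the ledge (height (world z) of thin_block above 0.03 m).
It fails at once if the thin block falls off the ledge or tips over (height (world z) of thin_block below 0.012 m or angle between thin_block's own z axis and vertical above 0.35 rad).
It fails at once if the short block is moved more than 15 mm (distance of short_block from where it was at the start of the episode above 0.015 m).
It fails at once if the can, jar or shoe last is moved more than 15 mm or tipped (distance of any of can, jar, last from where it was at the start of the episode above 0.015 m or angle between any of can, jar, last's own z axis and vertical above 0.3 rad).
It also fails if it takes over 72 s, if anything falls off the work surface, if the arm or the gripper's body presses on something with over 40 N, if the wrist force passes 120 N, or if a joint passes its speed limit or range.

### The arm

A 6-joint arm with a two-finger parallel gripper is mounted at the origin on the work surface. World frame = base frame: x ahead of the robot, y to its left, z up, the work surface at z = 0. Lengths are in m, angles in degrees, forces in N, time in s.
With the tool pointing down it reaches from about 0.35 to 0.875 m from the base axis. Payload 4.2 kg.
Tool frame: the origin (TCP) lies at the very end of the fingers, on their centre line; the grasp point (between the pads) lies robot.tcp_to_grasp behind it (robot.tcp_to_grasp is the distance from the TCP to the grasp point, in m); y points along the fingers, z is the direction in which the jaws open and shut, and the axes are right-handed (so a half turn about y gives the same grasp; the last joint's range is limited). The gripper opens to 85 mm and grips with 20 to 120 N. Pads are 22 mm wide; open, the fingers measure 114 mm over their backs; the gripper's body (76 mm by 85 mm) begins 54 mm behind the grasp point. The pads swing forward as they close: fully open they stand 13 mm farther back than shut.
Start: joints at [-60.47, 22.042, 0.453, 0, -68.411, -14.817], TCP at [0.159, -0.604, 0.231] pointing down, gripper open.
Joint ranges: [-179.83, 179.83], [-69.29, 118.12], [-61.27, 80.66], [-181.25, 117.63], [-171.15, -9.14], [-177.46, 177.46]. Speed limits (degrees/s): [159.86, 159.86, 180, 180, 180, 180].

### API

Orientations are given as [roll, pitch, yaw] about the fixed x, y, z axes, in that order (R = Rz(yaw) Ry(pitch) Rx(roll)).
In Python, from station import robot gives the robot as it stands.
- The arm moves only by the tool servo_tool, never from a script. Its argument "commands" is a list of rows, each an object of numbers: "tx", "ty", "tz": the shift along the tool's x, y, z in m; "ax", "ay", "az": the turn, a rotation vector about the tool's x, y, z in rad; "fingers": the opening, from -1 (shut) to 1 (fully open). A call has 1 to 8 rows; each row shifts and turns the commanded pose from where the row before left it, along the tool's axes as they then stand; what a row does not reach is not made up. A row lasts 1/8 s, in which the tool goes at most 62.5 mm and 10.7 degrees, less where a joint would pass 70% of its speed; a pose out of reach is approached as far as the arm can. A call with a gripper value outside its range is refused whole. The fingers move at their own pace and stop on an object; "force" is the grip in N (left out, the last holds). Time passes only in rows, so rows that do not move let the fingers close. It gives the time, the measured TCP pose, the force and the opening at its end, in the units of the state.
- robot.get_obs(): the state, without advancing time (a new reading comes with each control period).
- robot.snapshot(name): name is "scene" or "top"; returns (picture, depth): 480x640x3 uint8, red, green, blue; 480x640 float32, m along the optical axis (not along the pixel's ray), 0 where there is no reading.
- robot.camera_params(name): a dict with "fovy" (degrees; the focal length in pixels is half the picture's height over the tangent of half this angle, whatever the lens; pixels are square), "cx", "cy" (the principal point, pixels), "extrinsics" (4x4, takes a point from world to camera coordinates). Camera axes: x right, y up, looking along -z (the intrinsics and any distortion apply to the point x, -y, -z); pixel columns grow to the right and rows downward; lengths in m; the calibration is good to about 2 mm. A picture is of the moment at which its call begins. camera_params takes no time and is no camera call.
- robot.job_done(): hands the job in, once; it reports no verdict.
The state is a dict: "time_s": time; "q": joint angles; "joint_velocities": joint speeds; "effort": joint torques, N m; "eef_pos": TCP position; "ee_rot": TCP orientation; "wrist_force": force on the tool from outside, world axes, zero at the start; "wrist_torque": the same for the moment, N m; "width": opening from 0.0 (shut) to 1.0 (fully open).
Only numpy, scipy, OpenCV 4.12 (cv2) and the standard library are available. Lean on these libraries where they do the work, as an engineer would, in place of code of your own. Each camera call takes 0.05 s, during which the arm holds its last target. There are 200 camera calls.

## Working session

There is one attempt and no reset: what is moved stays moved. The work goes in short steps, Python scripts to look and compute and a tool call to move; the robot and the scene stay as the last step left them, time stands still between calls to the robot, and variables do not carry over. Pictures are saved under pics/ and viewed, about 8 in all and at most 12, crops included, and the job is handed in when it is done.

Besides the shell and the picture viewer there is one more tool, called after "Emit:" as name([rows], argument=value, ...), one row to a line, values as JSON. servo_tool: Moves the arm, as the interface text tells. Its arguments: {"type":"object","properties":{"commands":{"type":"array"},"force":{"type":"number"}},"required":["commands"]}

```bash
mkdir -p pics; ls; cat > h.py <<'E'
import numpy as np, cv2
from station import robot
def snap(n):
    im,d=robot.snapshot(n); np.savez(f'{n}.npz',im=im,d=d); return im,d
def K(n):
    p=robot.camera_params(n); f=240/np.tan(np.radians(p['fovy'])/2); return f,p['cx'],p['cy'],np.array(p['extrinsics']),p
def cloud(n,d):
    f,cx,cy,E,_=K(n); v,u=np.mgrid[:480,:640]
    P=np.stack([(u-cx)/f*d,-(v-cy)/f*d,-d,np.ones_like(d)],-1)@np.linalg.inv(E).T
    P[d==0]=np.nan; return P[...,:3]
def atz(n,u,v,z):
    f,cx,cy,E,_=K(n); Ei=np.linalg.inv(E); r=Ei[:3,:3]@np.array([(u-cx)/f,-(v-cy)/f,-1]); o=Ei[:3,3]
    return o+r*(z-o[2])/r[2]
def proj(n,P):
    f,cx,cy,E,_=K(n); c=E@np.append(P,1); return cx+f*c[0]/-c[2], cy-f*c[1]/-c[2]
E
python3 - <<'E'
from h import *
for n in('scene','top'):
    im,d=snap(n); cv2.imwrite(f'pics/{n}0.png',im[...,::-1]); print(robot.camera_params(n))
print(robot.get_obs(), robot.tcp_to_grasp)
E
```

```text
pics
{'fovy': 45.88850300154112, 'cx': 313.08801470322425, 'cy': 235.27144755080985, 'extrinsics': array([[-0.86449829,  0.50257395, -0.0078824 ,  0.49736529],
       [-0.34284711, -0.57813278,  0.74041768,  0.15413706],
       [ 0.36755757,  0.64279228,  0.67210083, -1.33264435],
       [ 0.        ,  0.        ,  0.        ,  1.        ]])}
{'fovy': 56.14948361705102, 'cx': 320.0651467608378, 'cy': 239.66730233407304, 'extrinsics': array([[ 0.02215793, -0.99970971,  0.0094615 , -0.00486507],
       [ 0.99732537,  0.02276242,  0.06945486, -0.55949637],
       [-0.06965006,  0.00789721,  0.99754023, -1.01864541],
       [ 0.        ,  0.        ,  0.        ,  1.        ]])}
{'time_s': 0.1, 'q': array([-6.04698851e+01,  2.20892473e+01,  3.89779656e-01, -2.55861913e-02,
       -6.84128954e+01, -1.48154894e+01]), 'joint_velocities': array([-0.08673372, -0.14195387,  0.17623999,  0.11963349,  0.17792161,
       -0.03568835]), 'effort': array([-1.53434926e-04, -3.93318558e+01,  1.88929743e+01,  4.19794723e+00,
       -2.57456006e-03,  1.04203515e-06]), 'eef_pos': array([ 0.15863324, -0.60400515,  0.23031465]), 'ee_rot': array([-8.98852917e+01,  5.74980540e-03,  1.47051944e+01]), 'wrist_force': array([-0.1243694 ,  0.21350276, -0.38473765]), 'wrist_torque': array([ 0.00681833, -0.04503982,  0.00024933]), 'width': 0.9988684115654388} 0.0187
```

View pics/top0.png

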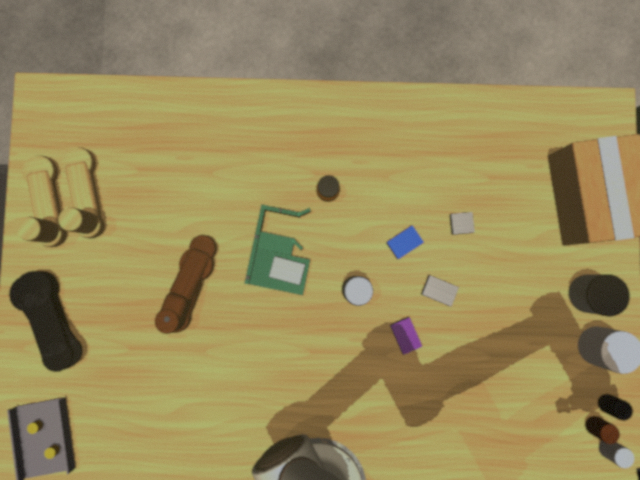

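View pics/scene0.png

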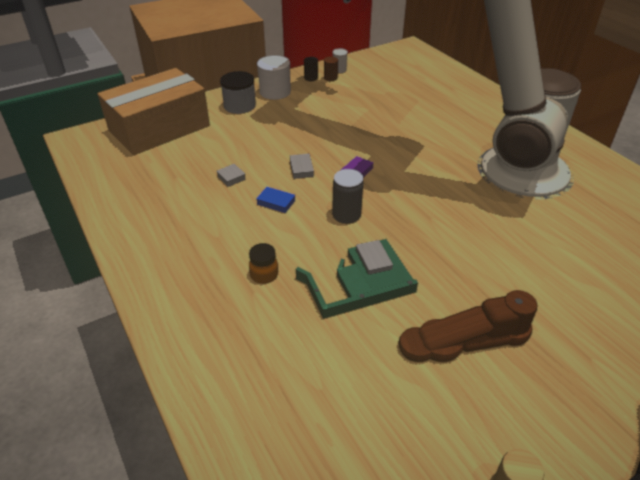

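The top picture shows the nest at about (278,250), with the thin block on the ledge at (287,270). The long grey block is at (440,290), the short one at (461,223), the can at (358,290) and the jar at (328,187). The blue and purple blocks are decoys.

```bash
python3 - <<'E'
from h import *
a=np.load('top.npz'); im,d=a['im'],a['d']
c1=cv2.resize(im[195:305,235:385],None,fx=5,fy=5,interpolation=cv2.INTER_CUBIC)
cv2.imwrite('pics/nest.png',c1[...,::-1])
P=cloud('top',d)
print(np.nanmedian(P[100:130,100:500,2]))
hsv=cv2.cvtColor(im,cv2.COLOR_RGB2HSV)
# grey blocks by low saturation
m=((hsv[...,1]<75)&(hsv[...,2]>110)).astype(np.uint8); 
n,l,st,ce=cv2.connectedComponentsWithStats(m)
for i in range(1,n):
    x,y,w,h,A=st[i]
    if 200<A<2500 and 150<y<320 and 230<x<500:
        q=l==i; z=np.nanmedian(P[q][:,2]); 
        cn=cv2.findContours(q.astype(np.uint8),0,1)[0][0][:,0]
        W=np.array([atz('top',u,v,z)[:2] for u,v in cn],np.float32)*1000
        print(ce[i],A,'z',z,cv2.minAreaRect(W), 'px rect',cv2.minAreaRect(cn))
for n_,u,v in(('can',358,288),('jar',328,186),('last',190,260),('ledge',265,275),('bfence',285,210),('bed',278,224)): print(n_,P[v,u])
E
```

```text
-0.0005527080887358649
[462.34868421 222.88596491] 456 z 0.018490022092821468 ((606.0274658203125, -321.2170715332031), (48.89071273803711, 51.634788513183594), 7.041121006011963) px rect ((462.11541748046875, 222.92308044433594), (21.20993995666504, 22.078182220458984), 82.87498474121094)
[286.61397059 270.29901961] 816 z 0.03314883450555928 ((487.5914001464844, 82.12095642089844), (78.64956665039062, 54.155982971191406), 75.68866729736328) px rect ((286.5697021484375, 270.1795349121094), (34.705223083496094, 23.997060775756836), 15.64224624633789)
[439.84210526 290.4371345 ] 684 z 0.018533411994133386 ((449.12310791015625, -269.7567443847656), (74.54131317138672, 49.07788848876953), 68.90099334716797) px rect ((439.78399658203125, 290.38165283203125), (32.526912689208984, 21.321990966796875), 22.380136489868164)
[358.54931715 290.78907436] 659 z 0.09965405581312076 ((448.11151123046875, -75.27943420410156), (60.993324279785156, 57.15530776977539), 1.0490503311157227) px rect ((358.5, 290.5), (29.0, 27.0), 90.0)
can [ 0.45324834 -0.07419174  0.09878312]
jar [ 0.67748401 -0.00705624  0.05898932]
last [0.50556117 0.29942292 0.03925168]
ledge [0.4754396  0.13197439 0.02059159]
bfence [0.6249302  0.08961544 0.03094004]
bed [ 5.95569714e-01  1.07425290e-01 -4.04011545e-04]
```

View pics/nest.png

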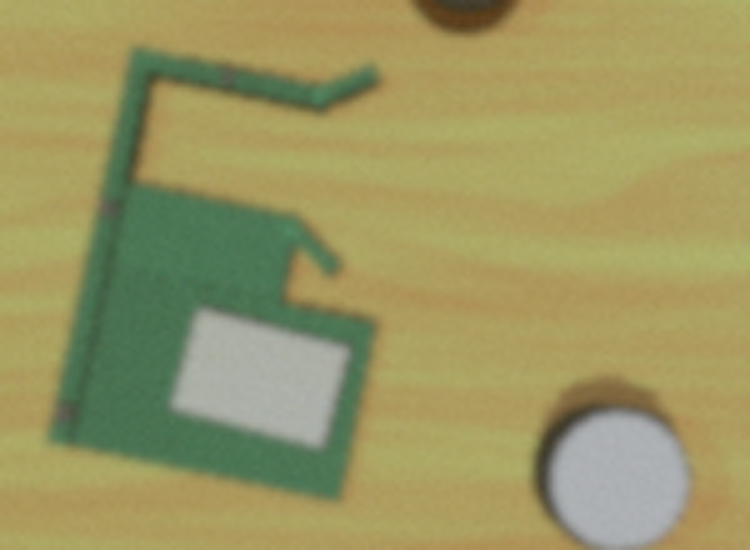

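The enlarged crop shows these nest corners, in crop pixels:
- fence outer corner (137,48)
- fence end (50,438)
- ledge corners (338,500), (376,318), (284,300) and (295,215)
- ledge at the fence, about (135,185)

I'll fit the nest pose to these.

```bash
python3 - <<'E'
from h import *
from scipy.optimize import least_squares, minimize
a=np.load('top.npz'); im,d=a['im'],a['d']
N=np.array([[35.5,46,28],[-150,46,28],[-150,-90,20],[-66,-90,20],[-66,-45,20],[-25.5,-45,20],[35.5,-46,28]])/1e3
C=np.array([[137,48],[50,440],[338,500],[376,318],[284,300],[295,215],[323,92]])
px=np.array([235,195])+(C+.5)/5-.5
def T(p,N): c,s=np.cos(p[2]),np.sin(p[2]); return np.c_[p[0]+c*N[:,0]-s*N[:,1],p[1]+s*N[:,0]+c*N[:,1],N[:,2]]
f=lambda p:(np.array([proj('top',q) for q in T(p,N)])-px).ravel()
r=least_squares(f,[.58,.09,0.]); print(r.x,np.degrees(r.x[2]),r.fun.round(1))
# refine: green mask vs rendered polys of top faces
hsv=cv2.cvtColor(im,cv2.COLOR_RGB2HSV)
g=((hsv[...,0]>50)&(hsv[...,0]<90)&(hsv[...,1]>70)).astype(np.float32)
gc=cv2.resize(g[195:305,235:335],None,fx=8,fy=8,interpolation=cv2.INTER_LINEAR)
# grey block region filled
hull=cv2.morphologyEx((gc>.5).astype(np.uint8),cv2.MORPH_CLOSE,np.ones((1,1)))
def ren(p):
    o=np.zeros(gc.shape,np.uint8)
    for poly,z in (([[-150,-90],[-66,-90],[-66,-45],[-25.5,-45],[-25.5,36],[-150,36]],20),([[-150,36],[25.5,36],[25.5,-46],[35.5,-46],[35.5,46],[-150,46]],28)):
        for zz in (z,):
            Q=T(p,np.c_[np.array(poly),np.full(len(poly),zz)]/1e3)
            q=np.array([proj('top',w) for w in Q]); q=((q-[235,195]+.5)*8-.5)
            cv2.fillPoly(o,[np.round(q*16).astype(np.int32)],1,shift=4)
    return o
m0=np.ones_like(gc)
# ignore: thin block area, guide walls
m0[(hsv[195:305,235:335,1].repeat(8,0).repeat(8,1)<75)]=0
m0[0:300,440:]=0; m0[100:500,495:]=0 if False else m0[100:500,495:]
gb=(gc>.5)
cost=lambda p: float(((ren(p*[1,1,1])>0)!=gb)[m0>0].sum())
b=minimize(cost,r.x,method='Nelder-Mead',options=dict(initial_simplex=r.x+np.array([[0,0,0],[.002,0,0],[0,.002,0],[0,0,.015]]),xatol=1e-5))
print(b.x,np.degrees(b.x[2]),cost(r.x),b.fun)
p=r.x
def inv(p,w): c,s=np.cos(p[2]),np.sin(p[2]); dx,dy=w[0]-p[0],w[1]-p[1]; return np.array([c*dx+s*dy,-s*dx+c*dy])*1e3
for nm,w in(('thin',(.4876,.0821)),('thick',(.4491,-.2698)),('short',(.606,-.3212)),('can',(.4481,-.0753)),('jar',(.677,-.007)),('blue',atz('top',405,242,.019))): print(nm,w,inv(b.x,w).round(1))
E
```

```text
[ 0.59564198  0.10661334 -0.17894176] -10.252607385457226 [-1.1 -0.6 -0.8  0.5  0.4  0.3  0.2  0.7 -0.5  0.3  0.8  0.1  0.9 -1.4]
[ 0.59500526  0.10528891 -0.1809066 ] -10.36518471743541 20472.0 19264.0
thin (0.4876, 0.0821) [-101.5  -42.1]
thick (0.4491, -0.2698) [ -76.  -395.2]
short (0.606, -0.3212) [  87.5 -417.6]
can (0.4481, -0.0753) [-112.  -204.1]
jar (0.677, -0.007) [100.9 -95.7]
blue [ 0.55857371 -0.18869215  0.019     ] [  17.1 -295.7]
```

Emit:
servo_tool([
  {"ay": -0.1183,"ty": 0.0138,"fingers": 1},
  {"ay": -0.1183,"ty": 0.0138},
  {"ay": -0.1183,"ty": 0.0138},
  {"ay": -0.1183,"ty": 0.0138},
  {"ay": -0.1183,"ty": 0.0138},
  {"ay": -0.1183,"ty": 0.0138},
  {"ay": -0.1183,"ty": 0.0138},
  {"ay": -0.1183,"ty": 0.0138},
], force=40)

```text
invalid input at $.commands[0]: expected keys tx, ty, tz, ax, ay, az, fingers
```

Emit:
servo_tool([
  {"tx": 0.0493,"tz": -0.0188},
  {"tx": 0.0493,"tz": -0.0188},
  {"tx": 0.0493,"tz": -0.0188},
  {"tx": 0.0493,"tz": -0.0188},
  {"tx": 0.0493,"tz": -0.0188},
  {"tx": 0.0493,"tz": -0.0188},
  {"tx": 0.0493,"tz": -0.0188},
  {"tx": 0.0493,"tz": -0.0188},
])

```text
invalid input at $.commands[0]: expected keys tx, ty, tz, ax, ay, az, fingers
```

Emit:
servo_tool([
  {"tx": 0,"ty": 0.0138,"tz": 0,"ax": 0,"ay": -0.1183,"az": 0,"fingers": 1},
  {"tx": 0,"ty": 0.0138,"tz": 0,"ax": 0,"ay": -0.1183,"az": 0,"fingers": 1},
  {"tx": 0,"ty": 0.0138,"tz": 0,"ax": 0,"ay": -0.1183,"az": 0,"fingers": 1},
  {"tx": 0,"ty": 0.0138,"tz": 0,"ax": 0,"ay": -0.1183,"az": 0,"fingers": 1},
  {"tx": 0,"ty": 0.0138,"tz": 0,"ax": 0,"ay": -0.1183,"az": 0,"fingers": 1},
  {"tx": 0,"ty": 0.0138,"tz": 0,"ax": 0,"ay": -0.1183,"az": 0,"fingers": 1},
  {"tx": 0,"ty": 0.0138,"tz": 0,"ax": 0,"ay": -0.1183,"az": 0,"fingers": 1},
  {"tx": 0,"ty": 0.0138,"tz": 0,"ax": 0,"ay": -0.1183,"az": 0,"fingers": 1},
], force=40)

```text
time_s: 1.1
eef_pos: [0.1586, -0.6041, 0.1199]
ee_rot: [-90.0, -0.0, 69.2]
wrist_force: [-0.3, 0.5, -0.5]
width: 0.994
```

Emit:
servo_tool([
  {"tx": 0.0493,"ty": 0,"tz": -0.0188,"ax": 0,"ay": 0,"az": 0,"fingers": 1},
  {"tx": 0.0493,"ty": 0,"tz": -0.0188,"ax": 0,"ay": 0,"az": 0,"fingers": 1},
  {"tx": 0.0493,"ty": 0,"tz": -0.0188,"ax": 0,"ay": 0,"az": 0,"fingers": 1},
  {"tx": 0.0493,"ty": 0,"tz": -0.0188,"ax": 0,"ay": 0,"az": 0,"fingers": 1},
  {"tx": 0.0493,"ty": 0,"tz": -0.0188,"ax": 0,"ay": 0,"az": 0,"fingers": 1},
  {"tx": 0.0493,"ty": 0,"tz": -0.0188,"ax": 0,"ay": 0,"az": 0,"fingers": 1},
  {"tx": 0.0493,"ty": 0,"tz": -0.0188,"ax": 0,"ay": 0,"az": 0,"fingers": 1},
  {"tx": 0.0493,"ty": 0,"tz": -0.0188,"ax": 0,"ay": 0,"az": 0,"fingers": 1},
])

```text
time_s: 2.1
eef_pos: [0.4417, -0.2889, 0.1207]
ee_rot: [-90.0, 0.0, 68.9]
wrist_force: [1.3, -1.0, -0.5]
width: 1.003
```

Emit:
servo_tool([
  {"tx": -0.001,"ty": 0.03,"tz": 0,"ax": 0,"ay": 0,"az": 0,"fingers": 1},
  {"tx": 0,"ty": 0.03,"tz": 0,"ax": 0,"ay": 0,"az": 0,"fingers": 1},
  {"tx": 0,"ty": 0.03,"tz": 0,"ax": 0,"ay": 0,"az": 0,"fingers": 1},
  {"tx": 0,"ty": 0.0255,"tz": 0,"ax": 0,"ay": 0,"az": 0,"fingers": 1},
  {"tx": 0,"ty": 0,"tz": 0,"ax": 0,"ay": 0,"az": 0,"fingers": -1},
  {"tx": 0,"ty": 0,"tz": 0,"ax": 0,"ay": 0,"az": 0,"fingers": -1},
  {"tx": 0,"ty": 0,"tz": 0,"ax": 0,"ay": 0,"az": 0,"fingers": -1},
  {"tx": 0,"ty": 0,"tz": 0,"ax": 0,"ay": 0,"az": 0,"fingers": -1},
], force=40)

```text
time_s: 3.1
eef_pos: [0.4416, -0.2918, 0.0066]
ee_rot: [-90.2, -0.0, 68.9]
wrist_force: [0.1, 0.8, 2.6]
width: 0.549
```

```bash
python3 - <<'E'
from h import *
print({k:robot.get_obs()[k] for k in('eef_pos','width','wrist_force')})
im,d=snap('top'); im2,_=snap('scene')
a=cv2.resize(im[170:370,340:500],(480,600)); b=cv2.resize(im2[90:250,230:430],(320*1,256))
cv2.imwrite('pics/g1.png',cv2.resize(im2[110:240,220:400],None,fx=4,fy=4)[...,::-1])
E
```

```text
{'eef_pos': array([ 0.44157369, -0.29176357,  0.00663943]), 'width': 0.548816753978377, 'wrist_force': array([0.07241639, 0.84513172, 2.58707986])}
```

View pics/g1.png

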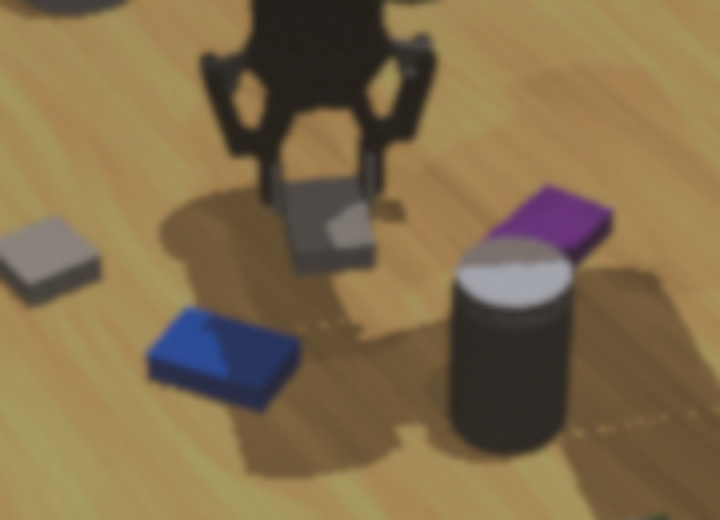

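The picture shows the long block held at its far end, with the fingers at about (320,180) on the crop. I'll raise the grip force, lift it, turn it to the nest's heading and move in front of the mouth.

Emit:
servo_tool([
  {"tx": 0,"ty": 0,"tz": 0,"ax": 0,"ay": 0,"az": 0,"fingers": -1},
  {"tx": 0,"ty": -0.015,"tz": 0,"ax": 0,"ay": 0,"az": 0,"fingers": -1},
  {"tx": 0,"ty": -0.02,"tz": 0,"ax": 0,"ay": 0,"az": 0,"fingers": -1},
  {"tx": 0,"ty": -0.015,"tz": 0,"ax": 0,"ay": -0.063,"az": 0,"fingers": -1},
  {"tx": 0,"ty": 0,"tz": 0,"ax": 0,"ay": -0.063,"az": 0,"fingers": -1},
  {"tx": 0,"ty": 0,"tz": -0.02,"ax": 0,"ay": -0.0625,"az": 0,"fingers": -1},
  {"tx": 0,"ty": 0,"tz": -0.03,"ax": 0,"ay": 0,"az": 0,"fingers": -1},
  {"tx": 0,"ty": 0,"tz": -0.03,"ax": 0,"ay": 0,"az": 0,"fingers": -1},
], force=80)

```text
time_s: 4.2
eef_pos: [0.5184, -0.3066, 0.0551]
ee_rot: [-89.9, -0.0, 79.7]
wrist_force: [-0.5, -0.5, -4.6]
width: 0.538
```

Emit:
servo_tool([
  {"tx": 0.02,"ty": 0,"tz": 0,"ax": 0,"ay": 0,"az": 0,"fingers": -1},
  {"tx": 0.04,"ty": 0,"tz": 0,"ax": 0,"ay": 0,"az": 0,"fingers": -1},
  {"tx": 0.05,"ty": 0,"tz": 0,"ax": 0,"ay": 0,"az": 0,"fingers": -1},
  {"tx": 0.05,"ty": 0,"tz": 0,"ax": 0,"ay": 0,"az": 0,"fingers": -1},
  {"tx": 0.05,"ty": 0,"tz": 0,"ax": 0,"ay": 0,"az": 0,"fingers": -1},
  {"tx": 0.04,"ty": 0,"tz": 0,"ax": 0,"ay": 0,"az": 0,"fingers": -1},
  {"tx": 0.02,"ty": 0,"tz": 0,"ax": 0,"ay": 0,"az": 0,"fingers": -1},
  {"tx": 0,"ty": 0,"tz": 0,"ax": 0,"ay": 0,"az": 0,"fingers": -1},
])

```text
time_s: 5.2
eef_pos: [0.5661, -0.04, 0.0552]
ee_rot: [-89.9, 0.0, 79.9]
wrist_force: [-0.1, -0.8, -4.3]
width: 0.536
```

```bash
cat >> h.py <<'E'
NEST=[0.5952,0.1060,np.radians(-10.3)]
def nest(w):
    c,s=np.cos(NEST[2]),np.sin(NEST[2]); dx,dy=w[0]-NEST[0],w[1]-NEST[1]; return (np.array([c*dx+s*dy,-s*dx+c*dy])*1e3).round(1)
def look(name,y0,y1,x0,x1,f,cam='scene'):
    im,d=snap(cam); cv2.imwrite(f'pics/{name}.png',cv2.resize(im[y0:y1,x0:x1],None,fx=f,fy=f,interpolation=cv2.INTER_CUBIC)[...,::-1])
    o=robot.get_obs(); print(o['time_s'],o['eef_pos'].round(4),nest(o['eef_pos']),o['ee_rot'].round(2),'yaw-nest',(o['ee_rot'][2]-np.degrees(NEST[2])).round(2),o['width'],o['wrist_force'].round(1)); return im,d
E
python3 -c "
from h import *
im,d=look('g2',150,330,220,420,4)
im,d=look('g2t',195,305,235,385,5,'top')
"
```

```text
5.25 [ 0.5659 -0.041   0.0552] [  -2.5 -149.9] [-8.989e+01  3.000e-02  7.978e+01] yaw-nest 90.08 0.5332184485033532 [ 0.2  0.3 -4.4]
5.3 [ 0.566  -0.0417  0.0552] [  -2.4 -150.6] [-8.990e+01  3.000e-02  7.971e+01] yaw-nest 90.01 0.5332455991525212 [ 0.  -0.1 -5.2]
```

View pics/g2.png

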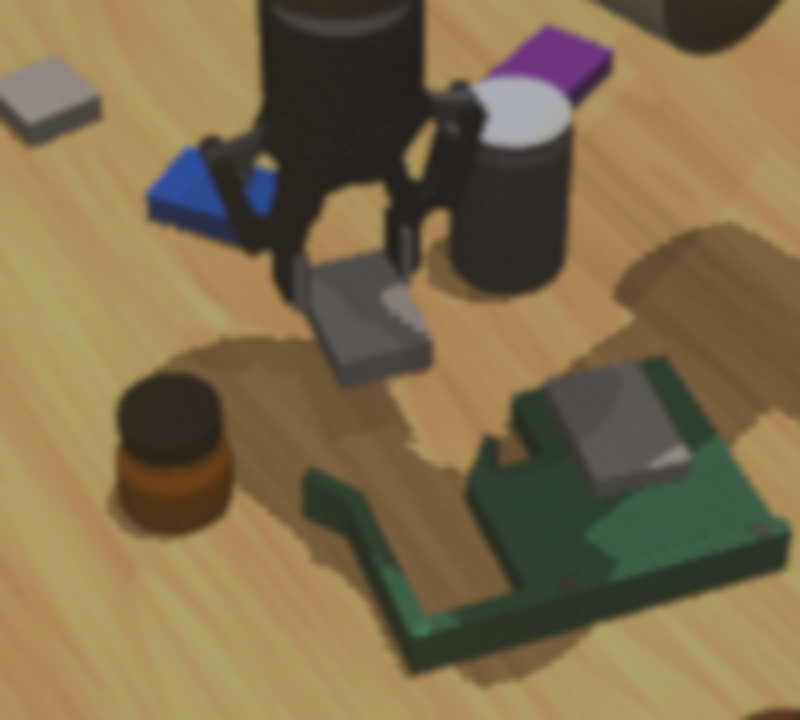

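The block is level in the grip, at about (370,320) on the crop, and in line with the mouth. The jar and can are clear. I'll lower it just before the flare and slide it in.

Emit:
servo_tool([
  {"tx": 0.014,"ty": 0,"tz": -0.0025,"ax": 0,"ay": 0,"az": 0,"fingers": -1},
  {"tx": 0.014,"ty": 0.01,"tz": 0,"ax": 0,"ay": 0,"az": 0,"fingers": -1},
  {"tx": 0,"ty": 0.015,"tz": 0,"ax": 0,"ay": 0,"az": 0,"fingers": -1},
  {"tx": 0,"ty": 0.012,"tz": 0,"ax": 0,"ay": 0,"az": 0,"fingers": -1},
  {"tx": 0,"ty": 0.006,"tz": 0,"ax": 0,"ay": 0,"az": 0,"fingers": -1},
  {"tx": 0,"ty": 0.003,"tz": 0,"ax": 0,"ay": 0,"az": 0,"fingers": -1},
  {"tx": 0,"ty": 0.002,"tz": 0,"ax": 0,"ay": 0,"az": 0,"fingers": -1},
  {"tx": 0,"ty": 0,"tz": 0,"ax": 0,"ay": 0,"az": 0,"fingers": -1},
])

```text
time_s: 6.3
eef_pos: [0.5747, -0.0142, 0.0076]
ee_rot: [-90.0, -0.0, 79.7]
wrist_force: [1.4, -0.1, -4.1]
width: 0.534
```

```bash
python3 -c "
from h import *
im,d=look('g3t',190,270,245,345,7,'top')
im,d=look('g3',200,330,280,430,5)
"
```

```text
6.35 [ 0.5747 -0.0141  0.0077] [   1.3 -121.8] [-9.004e+01 -1.000e-02  7.973e+01] yaw-nest 90.03 0.5366998500742528 [ 0.  -0.4 -4.1]
6.4 [ 0.5747 -0.0141  0.0078] [   1.3 -121.8] [-9.004e+01 -2.000e-02  7.974e+01] yaw-nest 90.04 0.5335540159822619 [ 0.4  0.3 -4.3]
```

View pics/g3.png

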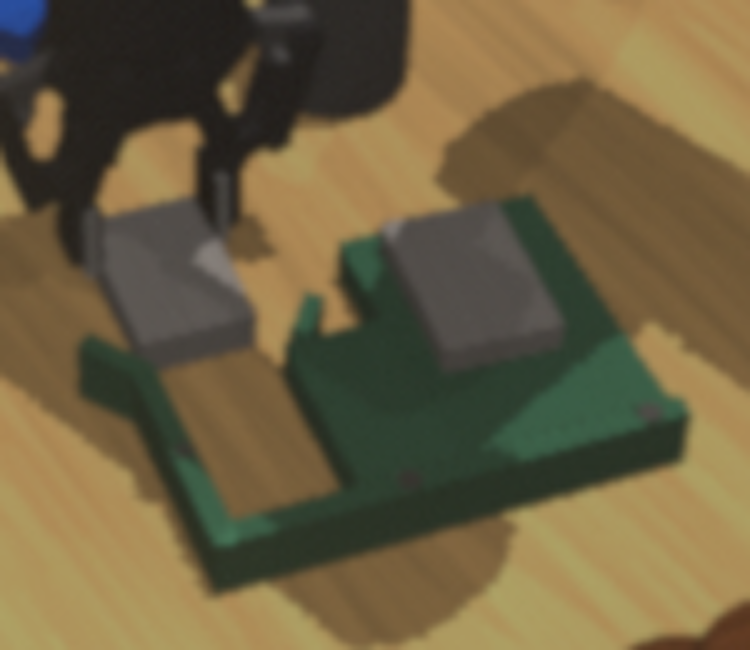

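Emit:
servo_tool([
  {"tx": 0,"ty": 0.001,"tz": 0,"ax": 0,"ay": 0,"az": 0,"fingers": -1},
  {"tx": 0.004,"ty": 0,"tz": 0,"ax": 0,"ay": 0,"az": 0,"fingers": -1},
  {"tx": 0.004,"ty": 0,"tz": 0,"ax": 0,"ay": 0,"az": 0,"fingers": -1},
  {"tx": 0.004,"ty": 0,"tz": 0,"ax": 0,"ay": 0,"az": 0,"fingers": -1},
  {"tx": 0.004,"ty": 0,"tz": 0,"ax": 0,"ay": 0,"az": 0,"fingers": -1},
  {"tx": 0.004,"ty": 0,"tz": 0,"ax": 0,"ay": 0,"az": 0,"fingers": -1},
  {"tx": 0.003,"ty": 0,"tz": 0,"ax": 0,"ay": 0,"az": 0,"fingers": -1},
  {"tx": 0.002,"ty": 0,"tz": 0,"ax": 0,"ay": 0,"az": 0,"fingers": -1},
], force=25)

```text
time_s: 7.4
eef_pos: [0.5793, 0.0105, 0.007]
ee_rot: [-90.0, 0.0, 79.8]
wrist_force: [-0.6, -5.9, 5.5]
width: 0.536
```

```bash
python3 -c "
from h import *
im,d=look('g4',200,330,280,430,5)
"
```

```text
7.45 [0.5794 0.0107 0.007 ] [  1.5 -96.6] [-90.04   0.    79.76] yaw-nest 90.06 0.5328213648025274 [-1.1 -4.   5.9]
```

View pics/g4.png

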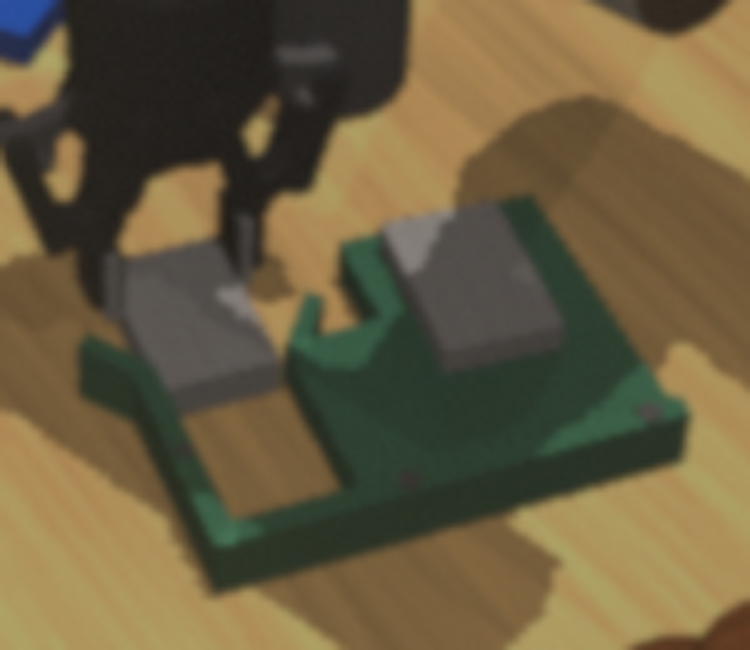

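The leading edge has entered the bed at (180–280, 395) on the crop, with gaps on both sides and little force. I'll slide it further.

Emit:
servo_tool([
  {"tx": 0.004,"ty": 0,"tz": 0,"ax": 0,"ay": 0,"az": 0,"fingers": -1},
  {"tx": 0.004,"ty": 0,"tz": 0,"ax": 0,"ay": 0,"az": 0,"fingers": -1},
  {"tx": 0.004,"ty": 0,"tz": 0,"ax": 0,"ay": 0,"az": 0,"fingers": -1},
  {"tx": 0.004,"ty": 0,"tz": 0,"ax": 0,"ay": 0,"az": 0,"fingers": -1},
  {"tx": 0.004,"ty": 0,"tz": 0,"ax": 0,"ay": 0,"az": 0,"fingers": -1},
  {"tx": 0,"ty": 0,"tz": 0,"ax": 0,"ay": 0,"az": 0,"fingers": -1},
])

```text
time_s: 8.2
eef_pos: [0.5829, 0.0305, 0.007]
ee_rot: [-90.0, -0.0, 79.8]
wrist_force: [-0.9, -2.6, 4.3]
width: 0.532
```

Emit:
servo_tool([
  {"tx": 0,"ty": 0,"tz": 0,"ax": 0,"ay": 0,"az": 0,"fingers": 0.3},
  {"tx": 0,"ty": 0,"tz": 0,"ax": 0,"ay": 0,"az": 0,"fingers": 0.3},
  {"tx": 0,"ty": -0.02,"tz": 0,"ax": 0,"ay": 0,"az": 0,"fingers": 0.3},
  {"tx": 0,"ty": -0.02,"tz": 0,"ax": 0,"ay": 0,"az": 0,"fingers": 0.3},
  {"tx": -0.02,"ty": 0,"tz": 0,"ax": 0,"ay": 0,"az": 0,"fingers": -1},
  {"tx": -0.02,"ty": 0,"tz": 0,"ax": 0,"ay": 0,"az": 0,"fingers": -1},
  {"tx": 0,"ty": 0,"tz": 0,"ax": 0,"ay": 0,"az": 0,"fingers": -1},
  {"tx": 0,"ty": 0,"tz": 0,"ax": 0,"ay": 0,"az": 0,"fingers": -1},
])

```text
time_s: 9.2
eef_pos: [0.575, -0.0098, 0.0458]
ee_rot: [-89.9, 0.0, 79.7]
wrist_force: [-0.1, -1.1, -0.3]
width: 0.001
```

```bash
python3 -c "
from h import *
im,d=look('g5',200,330,280,430,5)
"
```

```text
9.25 [ 0.5752 -0.0094  0.0459] [   1.  -117.1] [-8.996e+01  2.000e-02  7.972e+01] yaw-nest 90.02 -4.909343339914243e-06 [ 0.9  0.1 -0.4]
```

View pics/g5.png

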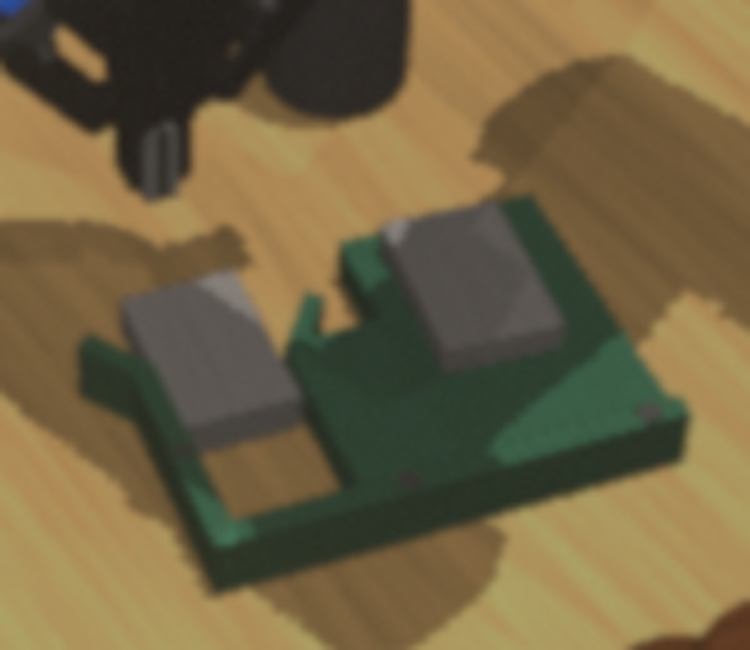

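The block is seated straight in the channel, its leading edge at (200–300, 425) on the crop, and the closed fingers are behind it. I'll lower and push.

Emit:
servo_tool([
  {"tx": 0,"ty": 0.02,"tz": 0.001,"ax": 0,"ay": 0,"az": 0,"fingers": -1},
  {"tx": 0,"ty": 0.018,"tz": 0,"ax": 0,"ay": 0,"az": 0,"fingers": -1},
  {"tx": 0.01,"ty": 0,"tz": 0,"ax": 0,"ay": 0,"az": 0,"fingers": -1},
  {"tx": 0.007,"ty": 0,"tz": 0,"ax": 0,"ay": 0,"az": 0,"fingers": -1},
  {"tx": 0.007,"ty": 0,"tz": 0,"ax": 0,"ay": 0,"az": 0,"fingers": -1},
  {"tx": 0.007,"ty": 0,"tz": 0,"ax": 0,"ay": 0,"az": 0,"fingers": -1},
  {"tx": 0.007,"ty": 0,"tz": 0,"ax": 0,"ay": 0,"az": 0,"fingers": -1},
  {"tx": 0.007,"ty": 0,"tz": 0,"ax": 0,"ay": 0,"az": 0,"fingers": -1},
])

```text
time_s: 10.25
eef_pos: [0.5826, 0.0355, 0.0089]
ee_rot: [-90.0, 0.0, 79.7]
wrist_force: [0.1, -3.6, 2.0]
width: 0.001
```

Emit:
servo_tool([
  {"tx": 0.006,"ty": 0,"tz": 0,"ax": 0,"ay": 0,"az": 0,"fingers": -1},
  {"tx": 0.005,"ty": 0,"tz": 0,"ax": 0,"ay": 0,"az": 0,"fingers": -1},
  {"tx": 0.004,"ty": 0,"tz": 0,"ax": 0,"ay": 0,"az": 0,"fingers": -1},
  {"tx": 0.002,"ty": 0,"tz": 0,"ax": 0,"ay": 0,"az": 0,"fingers": -1},
])

```text
time_s: 10.75
eef_pos: [0.5856, 0.0521, 0.0086]
ee_rot: [-90.0, 0.0, 79.7]
wrist_force: [-1.4, -5.5, 3.5]
width: 0.002
```

Emit:
servo_tool([
  {"tx": 0.002,"ty": 0,"tz": 0,"ax": 0,"ay": 0,"az": 0,"fingers": -1},
  {"tx": 0.002,"ty": 0,"tz": 0,"ax": 0,"ay": 0,"az": 0,"fingers": -1},
  {"tx": 0.001,"ty": 0,"tz": 0,"ax": 0,"ay": 0,"az": 0,"fingers": -1},
])

```text
time_s: 11.12
eef_pos: [0.5864, 0.0569, 0.0084]
ee_rot: [-90.0, 0.0, 79.7]
wrist_force: [-0.9, -4.3, 4.3]
width: 0.002
```

Emit:
servo_tool([
  {"tx": 0.001,"ty": 0,"tz": 0,"ax": 0,"ay": 0,"az": 0,"fingers": -1},
  {"tx": 0.001,"ty": 0,"tz": 0,"ax": 0,"ay": 0,"az": 0,"fingers": -1},
])

```text
time_s: 11.38
eef_pos: [0.5867, 0.0588, 0.0084]
ee_rot: [-90.0, 0.0, 79.7]
wrist_force: [-0.5, -4.2, 3.6]
width: -0.003
```

Emit:
servo_tool([
  {"tx": 0.001,"ty": 0,"tz": 0,"ax": 0,"ay": 0,"az": 0,"fingers": -1},
  {"tx": 0.001,"ty": 0,"tz": 0,"ax": 0,"ay": 0,"az": 0,"fingers": -1},
])

```text
time_s: 11.62
eef_pos: [0.5869, 0.0602, 0.0085]
ee_rot: [-90.0, 0.1, 79.7]
wrist_force: [0.1, -9.2, 4.8]
width: 0.001
```

Emit:
servo_tool([
  {"tx": 0.001,"ty": 0,"tz": 0,"ax": 0,"ay": 0,"az": 0,"fingers": -1},
  {"tx": 0.001,"ty": 0,"tz": 0,"ax": 0,"ay": 0,"az": 0,"fingers": -1},
  {"tx": 0.001,"ty": 0,"tz": 0,"ax": 0,"ay": 0,"az": 0,"fingers": -1},
  {"tx": 0,"ty": 0,"tz": 0,"ax": 0,"ay": 0,"az": 0,"fingers": -1},
])

```text
time_s: 12.12
eef_pos: [0.5868, 0.0603, 0.0085]
ee_rot: [-89.9, 0.3, 79.7]
wrist_force: [1.5, -18.1, 5.3]
width: 0.002
```

The push stalled at tool y = -46.5 in nest axes. That is the expected home position: block end at -36 plus half a finger width. I'll retreat to behind the thin block's -y end and check.

Emit:
servo_tool([
  {"tx": -0.02,"ty": 0,"tz": 0,"ax": 0,"ay": 0,"az": 0,"fingers": -0.5},
  {"tx": -0.02,"ty": -0.02,"tz": 0,"ax": 0,"ay": 0,"az": 0,"fingers": -0.5},
  {"tx": -0.02,"ty": -0.03,"tz": 0,"ax": 0,"ay": 0,"az": 0,"fingers": -0.5},
  {"tx": 0,"ty": -0.02,"tz": 0.02,"ax": 0,"ay": 0,"az": 0,"fingers": -0.5},
  {"tx": 0,"ty": 0,"tz": 0.04,"ax": 0,"ay": 0,"az": 0,"fingers": -0.5},
  {"tx": 0,"ty": 0,"tz": 0.04,"ax": 0,"ay": 0,"az": 0,"fingers": -0.5},
  {"tx": 0,"ty": 0,"tz": 0,"ax": 0,"ay": 0,"az": 0,"fingers": -0.5},
])

```text
time_s: 13.0
eef_pos: [0.4762, 0.0226, 0.0796]
ee_rot: [-90.0, -0.1, 79.8]
wrist_force: [1.0, -0.2, 0.2]
width: 0.251
```

```bash
python3 -c "
from h import *
im,d=look('g6',200,330,280,430,5)
"
```

```text
13.05 [0.4784 0.0229 0.0799] [-100.1 -102.7] [-90.14  -0.11  79.8 ] yaw-nest 90.1 0.25204002248779744 [-0.7  0.1  0.8]
```

View pics/g6.png

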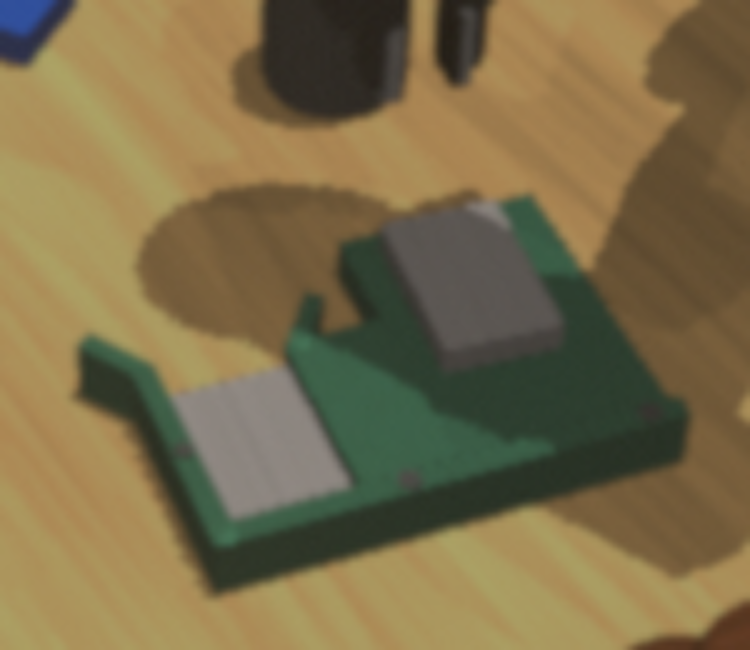

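The thick block is home, flush against the side fence at (235–350, 500) on the crop and square. Next I'll lower the slightly opened fingers behind the thin block's -y end and push it to the side fence.

Emit:
servo_tool([
  {"tx": 0,"ty": 0.02,"tz": 0,"ax": 0,"ay": 0,"az": 0,"fingers": -0.5},
  {"tx": 0,"ty": 0.02,"tz": 0,"ax": 0,"ay": 0,"az": 0,"fingers": -0.5},
  {"tx": 0,"ty": 0.0165,"tz": 0,"ax": 0,"ay": 0,"az": 0,"fingers": -0.5},
  {"tx": 0,"ty": 0,"tz": 0,"ax": 0,"ay": 0,"az": 0,"fingers": -0.5},
  {"tx": 0.004,"ty": 0,"tz": 0,"ax": 0,"ay": 0,"az": 0,"fingers": -0.5},
  {"tx": 0.004,"ty": 0,"tz": 0,"ax": 0,"ay": 0,"az": 0,"fingers": -0.5},
  {"tx": 0.004,"ty": 0,"tz": 0,"ax": 0,"ay": 0,"az": 0,"fingers": -0.5},
  {"tx": 0.004,"ty": 0,"tz": 0,"ax": 0,"ay": 0,"az": 0,"fingers": -0.5},
])

```text
time_s: 14.05
eef_pos: [0.4816, 0.0383, 0.0224]
ee_rot: [-90.0, 0.0, 79.8]
wrist_force: [1.9, -3.8, 2.1]
width: 0.25
```

Emit:
servo_tool([
  {"tx": 0.004,"ty": 0,"tz": 0,"ax": 0,"ay": 0,"az": 0,"fingers": -0.5},
  {"tx": 0.004,"ty": 0,"tz": 0,"ax": 0,"ay": 0,"az": 0,"fingers": -0.5},
  {"tx": 0.004,"ty": 0,"tz": 0,"ax": 0,"ay": 0,"az": 0,"fingers": -0.5},
  {"tx": 0.004,"ty": 0,"tz": 0,"ax": 0,"ay": 0,"az": 0,"fingers": -0.5},
  {"tx": 0.004,"ty": 0,"tz": 0,"ax": 0,"ay": 0,"az": 0,"fingers": -0.5},
  {"tx": 0.004,"ty": 0,"tz": 0,"ax": 0,"ay": 0,"az": 0,"fingers": -0.5},
  {"tx": 0.004,"ty": 0,"tz": 0,"ax": 0,"ay": 0,"az": 0,"fingers": -0.5},
  {"tx": 0.003,"ty": 0,"tz": 0,"ax": 0,"ay": 0,"az": 0,"fingers": -0.5},
])

```text
time_s: 15.05
eef_pos: [0.4869, 0.0692, 0.0218]
ee_rot: [-90.0, -0.0, 79.7]
wrist_force: [-0.2, -3.3, 2.1]
width: 0.251
```

Emit:
servo_tool([
  {"tx": 0.003,"ty": 0,"tz": 0,"ax": 0,"ay": 0,"az": 0,"fingers": -0.5},
  {"tx": 0.002,"ty": 0,"tz": 0,"ax": 0,"ay": 0,"az": 0,"fingers": -0.5},
  {"tx": 0.002,"ty": 0,"tz": 0,"ax": 0,"ay": 0,"az": 0,"fingers": -0.5},
  {"tx": 0.001,"ty": 0,"tz": 0,"ax": 0,"ay": 0,"az": 0,"fingers": -0.5},
])

```text
time_s: 15.55
eef_pos: [0.4883, 0.0769, 0.0218]
ee_rot: [-90.0, -0.0, 79.7]
wrist_force: [-0.5, -1.4, 0.8]
width: 0.251
```

Emit:
servo_tool([
  {"tx": 0.001,"ty": 0,"tz": 0,"ax": 0,"ay": 0,"az": 0,"fingers": -0.5},
  {"tx": 0.001,"ty": 0,"tz": 0,"ax": 0,"ay": 0,"az": 0,"fingers": -0.5},
  {"tx": 0.001,"ty": 0,"tz": 0,"ax": 0,"ay": 0,"az": 0,"fingers": -0.5},
])

```text
time_s: 15.92
eef_pos: [0.4883, 0.0783, 0.0218]
ee_rot: [-89.9, 0.1, 79.7]
wrist_force: [1.5, -11.5, 2.6]
width: 0.25
```

The thin block's end is at the side fence, with the same stall position of -46.4. I'll retract, turn the tool 90° and go to its -x side.

Emit:
servo_tool([
  {"tx": -0.015,"ty": 0,"tz": 0,"ax": 0,"ay": 0,"az": 0,"fingers": -0.5},
  {"tx": 0,"ty": -0.02,"tz": 0,"ax": 0,"ay": 0,"az": 0,"fingers": -0.5},
  {"tx": 0,"ty": -0.03,"tz": 0,"ax": 0,"ay": 0,"az": 0,"fingers": -0.5},
  {"tx": 0,"ty": 0,"tz": 0,"ax": 0,"ay": 0.1745,"az": 0,"fingers": -0.3},
  {"tx": 0,"ty": 0,"tz": 0,"ax": 0,"ay": 0.1745,"az": 0,"fingers": -0.3},
  {"tx": 0,"ty": 0,"tz": 0,"ax": 0,"ay": 0.1745,"az": 0,"fingers": -0.3},
  {"tx": 0,"ty": 0,"tz": 0,"ax": 0,"ay": 0.1745,"az": 0,"fingers": -0.3},
  {"tx": 0,"ty": 0,"tz": 0,"ax": 0,"ay": 0.1745,"az": 0,"fingers": -0.3},
])

```text
time_s: 16.92
eef_pos: [0.4866, 0.0651, 0.0721]
ee_rot: [-90.0, -0.1, 29.4]
wrist_force: [0.7, 0.0, 0.1]
width: 0.35
```

Emit:
servo_tool([
  {"tx": 0,"ty": 0,"tz": 0,"ax": 0,"ay": 0.1745,"az": 0,"fingers": -0.3},
  {"tx": 0,"ty": 0,"tz": 0,"ax": 0,"ay": 0.1745,"az": 0,"fingers": -0.3},
  {"tx": 0,"ty": 0,"tz": 0,"ax": 0,"ay": 0.1745,"az": 0,"fingers": -0.3},
  {"tx": 0,"ty": 0,"tz": 0,"ax": 0,"ay": 0.1745,"az": 0,"fingers": -0.3},
  {"tx": -0.022,"ty": 0,"tz": 0.029,"ax": 0,"ay": 0,"az": 0,"fingers": -0.3},
  {"tx": -0.022,"ty": 0,"tz": 0.029,"ax": 0,"ay": 0,"az": 0,"fingers": -0.3},
  {"tx": 0,"ty": 0,"tz": 0,"ax": 0,"ay": 0,"az": 0,"fingers": -0.3},
])

```text
time_s: 17.8
eef_pos: [0.453, 0.1315, 0.0722]
ee_rot: [-89.9, -0.1, -10.1]
wrist_force: [-0.3, -0.8, 0.7]
width: 0.348
```

```bash
python3 -c "
from h import *
im,d=look('g7',200,330,280,430,5)
"
```

```text
17.85 [0.4533 0.1307 0.0722] [-144.1   -1.1] [-8.991e+01 -6.000e-02 -1.014e+01] yaw-nest 0.16 0.3501227458214782 [ 0.5 -0.3 -0.5]
```

View pics/g7.png

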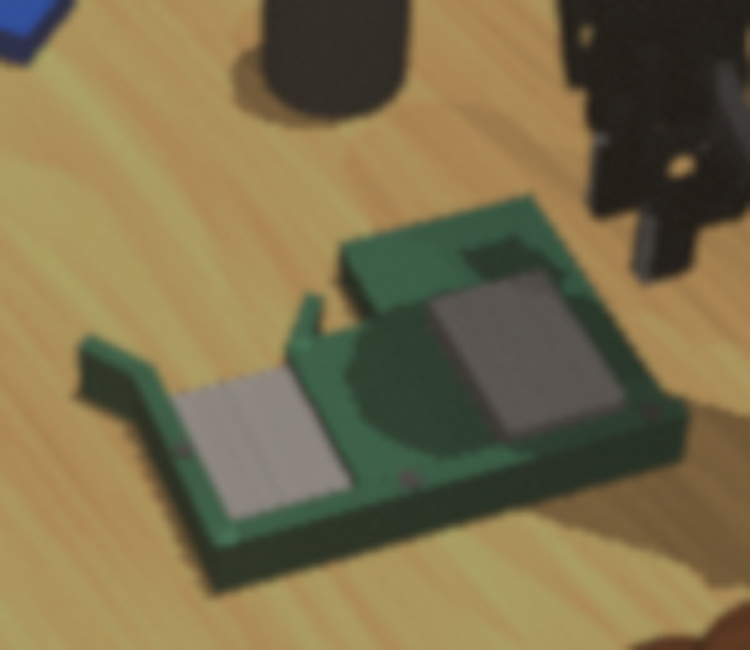

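```bash
python3 -c "
from h import *
for x,y,z in((625,402,.034),(545,270,.034),(430,297,.034),(515,440,.034),(532,197,.02),(345,243,.02),(240,518,.019),(350,487,.019),(290,365,.019),(175,397,.019)):
  print(x,y,nest(atz('scene',280+(x+.5)/5-.5,200+(y+.5)/5-.5,z)))
"
```

```text
625 402 [-124.4   38.2]
545 270 [-126.9  -34.1]
430 297 [-80.  -35.9]
515 440 [-79.1  41.3]
532 197 [-147.4  -86.5]
345 243 [-67.5 -87.8]
240 518 [21.4 29.4]
350 487 [-20.8  29.4]
290 365 [-23.1 -34.5]
175 397 [ 22.9 -34. ]
```

The measured thin-block faces are at x of about -126 and -80, with its end at y of about +36, so it is square to the nest. The thick block is centred. I'll lower and push along +x.

Emit:
servo_tool([
  {"tx": -0.003,"ty": 0.02,"tz": 0,"ax": 0,"ay": 0,"az": 0,"fingers": -0.3},
  {"tx": 0,"ty": 0.02,"tz": 0,"ax": 0,"ay": 0,"az": 0,"fingers": -0.3},
  {"tx": 0,"ty": 0.0095,"tz": 0,"ax": 0,"ay": 0.003,"az": 0,"fingers": -0.3},
  {"tx": 0.003,"ty": 0,"tz": 0,"ax": 0,"ay": 0,"az": 0,"fingers": -0.3},
  {"tx": 0.004,"ty": 0,"tz": 0,"ax": 0,"ay": 0,"az": 0,"fingers": -0.3},
  {"tx": 0.004,"ty": 0,"tz": 0,"ax": 0,"ay": 0,"az": 0,"fingers": -0.3},
  {"tx": 0.004,"ty": 0,"tz": 0,"ax": 0,"ay": 0,"az": 0,"fingers": -0.3},
  {"tx": 0.004,"ty": 0,"tz": 0,"ax": 0,"ay": 0,"az": 0,"fingers": -0.3},
])

```text
time_s: 18.85
eef_pos: [0.4686, 0.1266, 0.0226]
ee_rot: [-90.0, 0.0, -10.4]
wrist_force: [-4.0, 0.5, 3.4]
width: 0.35
```

Emit:
servo_tool([
  {"tx": 0.005,"ty": 0,"tz": 0,"ax": 0,"ay": 0,"az": 0,"fingers": -0.3},
  {"tx": 0.005,"ty": 0,"tz": 0,"ax": 0,"ay": 0,"az": 0,"fingers": -0.3},
  {"tx": 0.005,"ty": 0,"tz": 0,"ax": 0,"ay": 0,"az": 0,"fingers": -0.3},
  {"tx": 0.005,"ty": 0,"tz": 0,"ax": 0,"ay": 0,"az": 0,"fingers": -0.3},
  {"tx": 0.005,"ty": 0,"tz": 0,"ax": 0,"ay": 0,"az": 0,"fingers": -0.3},
  {"tx": 0.005,"ty": 0,"tz": 0,"ax": 0,"ay": 0,"az": 0,"fingers": -0.3},
  {"tx": 0.005,"ty": 0,"tz": 0,"ax": 0,"ay": 0,"az": 0,"fingers": -0.3},
  {"tx": 0.004,"ty": 0,"tz": 0,"ax": 0,"ay": 0,"az": 0,"fingers": -0.3},
])

```text
time_s: 19.85
eef_pos: [0.5076, 0.1198, 0.0224]
ee_rot: [-90.0, -0.0, -10.4]
wrist_force: [-4.6, 1.0, 4.6]
width: 0.351
```

Emit:
servo_tool([
  {"tx": 0.004,"ty": 0,"tz": 0,"ax": 0,"ay": 0,"az": 0,"fingers": -0.3},
  {"tx": 0.004,"ty": 0,"tz": 0,"ax": 0,"ay": 0,"az": 0,"fingers": -0.3},
  {"tx": 0.004,"ty": 0,"tz": 0,"ax": 0,"ay": 0,"az": 0,"fingers": -0.3},
  {"tx": 0.004,"ty": 0,"tz": 0,"ax": 0,"ay": 0,"az": 0,"fingers": -0.3},
  {"tx": 0.004,"ty": 0,"tz": 0,"ax": 0,"ay": 0,"az": 0,"fingers": -0.3},
  {"tx": 0.003,"ty": 0,"tz": 0,"ax": 0,"ay": 0,"az": 0,"fingers": -0.3},
  {"tx": 0.002,"ty": 0,"tz": 0,"ax": 0,"ay": 0,"az": 0,"fingers": -0.3},
  {"tx": 0.002,"ty": 0,"tz": 0,"ax": 0,"ay": 0,"az": 0,"fingers": -0.3},
])

```text
time_s: 20.85
eef_pos: [0.5339, 0.1149, 0.0224]
ee_rot: [-90.0, 0.0, -10.4]
wrist_force: [-5.5, 1.3, 2.9]
width: 0.35
```

Emit:
servo_tool([
  {"tx": 0.002,"ty": 0,"tz": 0,"ax": 0,"ay": 0,"az": 0,"fingers": -0.3},
  {"tx": 0.002,"ty": 0,"tz": 0,"ax": 0,"ay": 0,"az": 0,"fingers": -0.3},
  {"tx": 0.002,"ty": 0,"tz": 0,"ax": 0,"ay": 0,"az": 0,"fingers": -0.3},
  {"tx": 0.002,"ty": 0,"tz": 0,"ax": 0,"ay": 0,"az": 0,"fingers": -0.3},
  {"tx": 0.002,"ty": 0,"tz": 0,"ax": 0,"ay": 0,"az": 0,"fingers": -0.3},
  {"tx": 0.002,"ty": 0,"tz": 0,"ax": 0,"ay": 0,"az": 0,"fingers": -0.3},
  {"tx": 0.002,"ty": 0,"tz": 0,"ax": 0,"ay": 0,"az": 0,"fingers": -0.3},
  {"tx": 0.002,"ty": 0,"tz": 0,"ax": 0,"ay": 0,"az": 0,"fingers": -0.3},
])

```text
time_s: 21.85
eef_pos: [0.5498, 0.1121, 0.0222]
ee_rot: [-90.0, -0.0, -10.4]
wrist_force: [-2.6, 0.8, 0.6]
width: 0.349
```

Emit:
servo_tool([
  {"tx": 0.002,"ty": 0,"tz": 0,"ax": 0,"ay": 0,"az": 0,"fingers": -0.3},
  {"tx": 0.002,"ty": 0,"tz": 0,"ax": 0,"ay": 0,"az": 0,"fingers": -0.3},
  {"tx": 0.002,"ty": 0,"tz": 0,"ax": 0,"ay": 0,"az": 0,"fingers": -0.3},
  {"tx": 0.002,"ty": 0,"tz": 0,"ax": 0,"ay": 0,"az": 0,"fingers": -0.3},
  {"tx": 0.001,"ty": 0,"tz": 0,"ax": 0,"ay": 0,"az": 0,"fingers": -0.3},
  {"tx": 0.001,"ty": 0,"tz": 0,"ax": 0,"ay": 0,"az": 0,"fingers": -0.3},
])

```text
time_s: 22.6
eef_pos: [0.5594, 0.1103, 0.0224]
ee_rot: [-90.0, 0.0, -10.4]
wrist_force: [-1.6, 0.3, -0.7]
width: 0.349
```

Emit:
servo_tool([
  {"tx": 0.001,"ty": 0,"tz": 0,"ax": 0,"ay": 0,"az": 0,"fingers": -0.3},
  {"tx": 0.001,"ty": 0,"tz": 0,"ax": 0,"ay": 0,"az": 0,"fingers": -0.3},
  {"tx": 0.001,"ty": 0,"tz": 0,"ax": 0,"ay": 0,"az": 0,"fingers": -0.3},
])

```text
time_s: 22.98
eef_pos: [0.5623, 0.1097, 0.0224]
ee_rot: [-90.0, 0.0, -10.4]
wrist_force: [-2.1, 0.2, -0.3]
width: 0.349
```

Emit:
servo_tool([
  {"tx": 0.001,"ty": 0,"tz": 0,"ax": 0,"ay": 0,"az": 0,"fingers": -0.3},
  {"tx": 0.001,"ty": 0,"tz": 0,"ax": 0,"ay": 0,"az": 0,"fingers": -0.3},
])

```text
time_s: 23.22
eef_pos: [0.5629, 0.1095, 0.0224]
ee_rot: [-90.0, 0.2, -10.4]
wrist_force: [-8.9, 4.3, 4.6]
width: 0.35
```

```bash
python3 -c "
from h import *
im,d=look('g8',200,330,280,430,5)
"
```

```text
23.275 [0.5629 0.1095 0.0224] [-32.4  -2.3] [-90.05   0.16 -10.43] yaw-nest -0.13 0.352438009397259 [-6.3  3.   2.3]
```

View pics/g8.png

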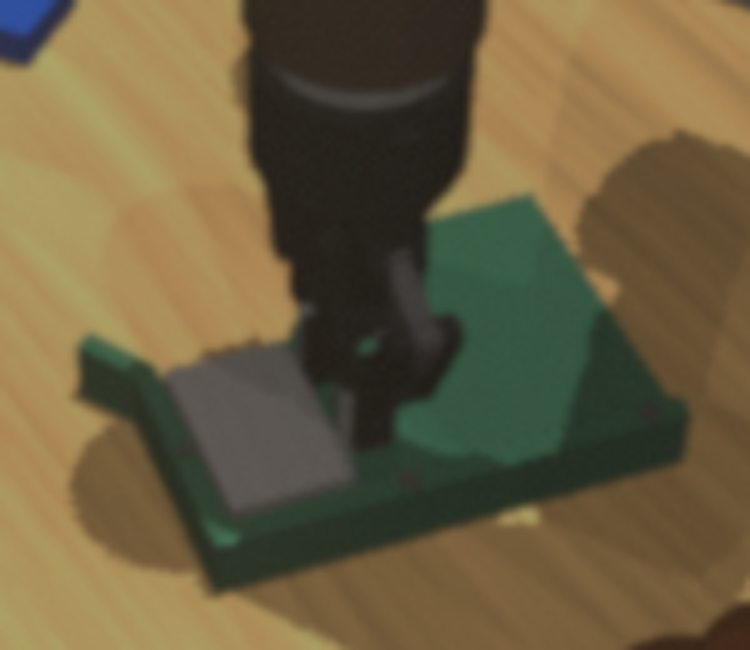

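Emit:
servo_tool([
  {"tx": 0.001,"ty": 0,"tz": 0,"ax": 0,"ay": 0,"az": 0,"fingers": -0.3},
  {"tx": 0,"ty": 0,"tz": 0,"ax": 0,"ay": 0,"az": 0,"fingers": -0.3},
  {"tx": -0.01,"ty": 0,"tz": 0,"ax": 0,"ay": 0,"az": 0,"fingers": -0.3},
  {"tx": -0.02,"ty": 0,"tz": 0,"ax": 0,"ay": 0,"az": 0,"fingers": -0.3},
  {"tx": 0,"ty": -0.03,"tz": 0,"ax": 0,"ay": 0,"az": 0,"fingers": -0.3},
  {"tx": -0.03,"ty": -0.04,"tz": 0,"ax": 0,"ay": 0,"az": 0,"fingers": -0.3},
  {"tx": -0.05,"ty": -0.04,"tz": 0,"ax": 0,"ay": 0,"az": 0,"fingers": -0.3},
  {"tx": -0.03,"ty": -0.03,"tz": 0,"ax": 0,"ay": 0,"az": 0,"fingers": -0.3},
])

```text
time_s: 24.28
eef_pos: [0.4281, 0.1346, 0.1634]
ee_rot: [-89.9, -0.2, -10.4]
wrist_force: [-0.4, 0.8, -1.0]
width: 0.347
```

```bash
python3 -c "
from h import *
im,d=look('g9',240,320,300,380,7)
im2,d2=look('g9t',190,250,250,310,7,'top')
a=cv2.imread('pics/g9.png');b=cv2.imread('pics/g9t.png')
c=np.zeros((560,800,3),np.uint8); c[:560,:400]=a[:,80:480]; c[:400,400:]=b[:400,:400]; cv2.imwrite('pics/fin.png',c)
for cam,D in(('scene',d),('top',d2)):
  P=cloud(cam,D); X=P-[*NEST[:2],0]; c_,s=np.cos(NEST[2]),np.sin(NEST[2])
  nx=c_*X[...,0]+s*X[...,1]; ny=-s*X[...,0]+c_*X[...,1]
  m=(abs(nx)<.035)&(abs(ny)<.045)&(P[...,2]>.0305)
  cn=np.c_[nx[m],ny[m]].astype(np.float32)*1000
  print(cam,m.sum(),np.median(P[m][:,2]),cv2.minAreaRect(cn),cn.mean(0), cn.min(0),cn.max(0), np.linalg.lstsq(np.c_[cn,np.ones(len(cn))],P[m][:,2]*1e3,rcond=None)[0])
"
```

```text
24.325 [0.4274 0.1352 0.1669] [-170.3   -1.3] [-89.64  -0.38 -10.31] yaw-nest -0.01 0.3487232195062701 [-3.  -0.8  1.7]
24.375 [0.429  0.1355 0.1654] [-168.8   -0.7] [-89.62  -0.41 -10.26] yaw-nest 0.04 0.35071048416074674 [ 0.6 -0.2 -0.1]
scene 717 0.032332456043416724 ((5.5191650390625, 1.3745651245117188), (74.89082336425781, 54.36631774902344), 89.93604278564453) [3.2760115 1.6125642] [-21.693014 -36.053246] [32.701233 38.809372] [2.52986667e-04 6.71017813e-04 3.24481486e+01]
top 592 0.032873102465089565 ((2.0779170989990234, 3.7266502380371094), (66.07295227050781, 81.77693939208984), 2.7618515491485596) [ 2.0741422  -0.09441298] [-32.89039 -36.37386] [34.810825 44.318   ] [-4.34750554e-03 -3.92029899e-03  3.30780972e+01]
```

View pics/fin.png

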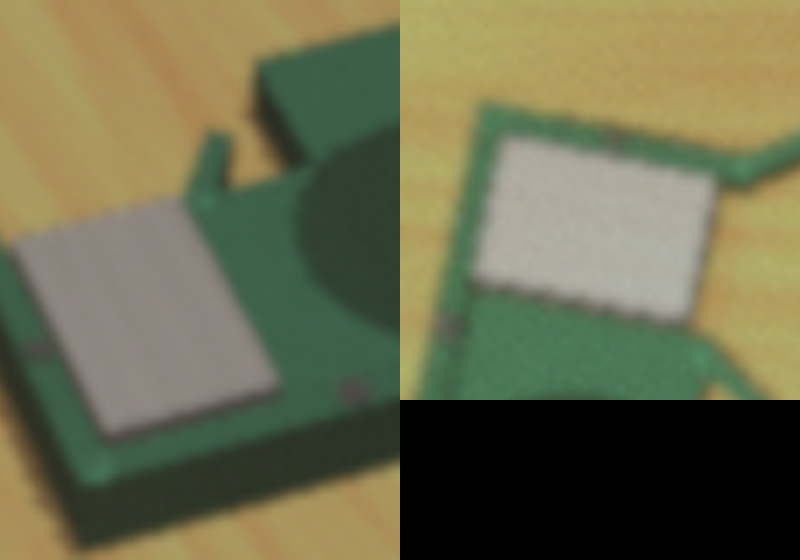

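The last picture shows the thin block's top square in the corner, at (500–715, 135–325) in the right half. Its depth height is 33 mm and it is level. One more step will check and secure y: a light closed-finger push on both -y ends, which should stall at -46.5.

Emit:
servo_tool([
  {"tx": 0,"ty": 0,"tz": 0,"ax": 0,"ay": -0.1745,"az": 0,"fingers": -1},
  {"tx": 0,"ty": 0,"tz": 0,"ax": 0,"ay": -0.1745,"az": 0,"fingers": -1},
  {"tx": 0,"ty": 0,"tz": 0,"ax": 0,"ay": -0.1745,"az": 0,"fingers": -1},
  {"tx": 0,"ty": 0,"tz": 0,"ax": 0,"ay": -0.1745,"az": 0,"fingers": -1},
  {"tx": 0,"ty": 0,"tz": 0,"ax": 0,"ay": -0.1745,"az": 0,"fingers": -1},
  {"tx": 0,"ty": 0,"tz": 0,"ax": 0,"ay": -0.1745,"az": 0,"fingers": -1},
  {"tx": 0,"ty": 0,"tz": 0,"ax": 0,"ay": -0.1745,"az": 0,"fingers": -1},
  {"tx": 0,"ty": 0,"tz": 0,"ax": 0,"ay": -0.1745,"az": 0,"fingers": -1},
])

```text
time_s: 25.38
eef_pos: [0.4297, 0.1343, 0.161]
ee_rot: [-90.0, -0.0, 69.9]
wrist_force: [-0.5, -0.2, 0.1]
width: -0.002
```

Emit:
servo_tool([
  {"tx": 0,"ty": 0,"tz": 0,"ax": 0,"ay": -0.1745,"az": 0,"fingers": -1},
  {"tx": -0.02,"ty": 0,"tz": -0.042,"ax": 0,"ay": 0,"az": 0,"fingers": -1},
  {"tx": -0.02,"ty": 0,"tz": -0.042,"ax": 0,"ay": 0,"az": 0,"fingers": -1},
  {"tx": -0.02,"ty": 0,"tz": -0.042,"ax": 0,"ay": 0,"az": 0,"fingers": -1},
  {"tx": -0.02,"ty": 0,"tz": -0.043,"ax": 0,"ay": 0,"az": 0,"fingers": -1},
  {"tx": 0,"ty": 0,"tz": 0,"ax": 0,"ay": 0,"az": 0,"fingers": -1},
])

```text
time_s: 26.12
eef_pos: [0.5832, 0.0229, 0.1599]
ee_rot: [-90.0, 0.0, 79.3]
wrist_force: [-0.6, 0.4, -0.5]
width: -0.003
```

```bash
python3 -c "
from h import *
o=robot.get_obs(); print(o['eef_pos'],nest(o['eef_pos']),o['ee_rot'],o['width'])"
```

```text
[0.58316992 0.02286795 0.15986284] [  3.  -83.9] [-9.00367042e+01  3.34141837e-02  7.93428090e+01] -0.0031723565777038425
```

Lower to z = 0.012, correct x, then advance gently from -84 towards -47.

Emit:
servo_tool([
  {"tx": 0,"ty": 0.05,"tz": 0.0025,"ax": 0,"ay": -0.006,"az": 0,"fingers": -1},
  {"tx": 0,"ty": 0.05,"tz": 0,"ax": 0,"ay": 0,"az": 0,"fingers": -1},
  {"tx": 0,"ty": 0.03,"tz": 0,"ax": 0,"ay": 0,"az": 0,"fingers": -1},
  {"tx": 0,"ty": 0.018,"tz": 0,"ax": 0,"ay": 0,"az": 0,"fingers": -1},
  {"tx": 0.01,"ty": 0,"tz": 0,"ax": 0,"ay": 0,"az": 0,"fingers": -1},
  {"tx": 0.01,"ty": 0,"tz": 0,"ax": 0,"ay": 0,"az": 0,"fingers": -1},
  {"tx": 0.007,"ty": 0,"tz": 0,"ax": 0,"ay": 0,"az": 0,"fingers": -1},
  {"tx": 0.003,"ty": 0,"tz": 0,"ax": 0,"ay": 0,"az": 0,"fingers": -1},
])

```text
time_s: 27.12
eef_pos: [0.5839, 0.056, 0.0143]
ee_rot: [-90.1, -0.1, 80.0]
wrist_force: [-0.7, -0.1, 0.0]
width: -0.003
```

Emit:
servo_tool([
  {"tx": 0.002,"ty": 0,"tz": 0,"ax": 0,"ay": 0,"az": 0,"fingers": -1},
  {"tx": 0.002,"ty": 0,"tz": 0,"ax": 0,"ay": 0,"az": 0,"fingers": -1},
  {"tx": 0.001,"ty": 0,"tz": 0,"ax": 0,"ay": 0,"az": 0,"fingers": -1},
])

```text
time_s: 27.5
eef_pos: [0.5841, 0.0599, 0.0135]
ee_rot: [-90.0, -0.0, 79.9]
wrist_force: [0.6, 0.2, 0.4]
width: -0.002
```

Emit:
servo_tool([
  {"tx": 0.001,"ty": 0,"tz": 0,"ax": 0,"ay": 0,"az": 0,"fingers": -1},
  {"tx": 0.001,"ty": 0,"tz": 0,"ax": 0,"ay": 0,"az": 0,"fingers": -1},
])

```text
time_s: 27.75
eef_pos: [0.584, 0.0606, 0.0135]
ee_rot: [-89.9, 0.1, 79.9]
wrist_force: [0.9, -7.0, 1.5]
width: -0.0
```

It met nothing before home, then stalled at -46.7 with 7 N, so neither block sticks out. I'll retreat and check.

Emit:
servo_tool([
  {"tx": 0,"ty": 0,"tz": 0,"ax": 0,"ay": 0,"az": 0,"fingers": -1},
  {"tx": -0.015,"ty": 0,"tz": 0,"ax": 0,"ay": 0,"az": 0,"fingers": -1},
  {"tx": -0.02,"ty": 0,"tz": 0,"ax": 0,"ay": 0,"az": 0,"fingers": -1},
  {"tx": 0,"ty": -0.03,"tz": 0,"ax": 0,"ay": 0,"az": 0,"fingers": -1},
  {"tx": 0,"ty": -0.05,"tz": 0,"ax": 0,"ay": 0,"az": 0,"fingers": -1},
  {"tx": 0,"ty": -0.05,"tz": 0,"ax": 0,"ay": 0,"az": 0,"fingers": -1},
  {"tx": 0,"ty": 0,"tz": 0,"ax": 0,"ay": 0,"az": 0,"fingers": -1},
])

```text
time_s: 28.62
eef_pos: [0.581, 0.027, 0.1483]
ee_rot: [-90.5, -0.2, 79.9]
wrist_force: [0.1, 0.2, -0.5]
width: -0.001
```

```bash
python3 -c "
from h import *
im,d=look('end',240,320,300,380,7)
hsv=cv2.cvtColor(im,cv2.COLOR_RGB2HSV); m=(hsv[...,1]<75).astype(np.uint8); m[:265]=0; m[310:]=0; m[:,:310]=0; m[:,360:]=0
n,l,st,ce=cv2.connectedComponentsWithStats(m); i=1+st[1:,4].argmax()
cn=cv2.findContours((l==i).astype(np.uint8),0,1)[0][0][:,0]
W=np.array([nest(atz('scene',u,v,.033)) for u,v in cn],np.float32); print(st[i],cv2.minAreaRect(W))
print(robot.job_done())
"
```

```text
28.675 [0.5791 0.0269 0.1456] [ -1.7 -80.7] [-90.24  -0.15  79.85] yaw-nest 90.15 -0.0026715750445893537 [-0.5 -0.3  0.3]
[ 310  267   50   43 1684] ((-0.07869911193847656, 10.160041809082031), (101.62164306640625, 90.57064819335938), 69.66799926757812)
the job is handed in; nothing more can be done
None
```

I put the thick block home in the bed and pushed the thin one across on top of it into the fence corner. I handed the job in at 28.7 s. The hand-in reports no verdict.

**Thick block:** I gripped it near one end, set it down at the mouth of the nest and slid it in. I then pushed it with closed fingers until it stalled against the side fence at tool y = -46.5 mm in nest axes.

**Thin block:** I only pushed it, never gripped it. It went first to the side fence, then off the ledge over the thick block until it met the back fence.

**Last checks:**
- **Camera:** The last picture shows the thin block's top square in the corner. Depth puts it level, at about 33 mm as it should be (19 + 14).
- **Final push:** A light push on the -y ends met nothing before home and stalled at -46.7 mm with 7 N, so neither block stuck out.
- **Robot:** It was clear of everything at hand-in.

**Checks that failed or disagreed:**
- **Outline size:** The last outline measurement of the top gave about 102 × 91 mm. It had picked up other grey areas, so I did not use it. The outlines taken from depth were also too large, because they included parts of the fences.
- **Not measured:** I did not get a sub-millimetre reading of how flush the edges are. That rests on the picture and the two fence contacts.
- **Other objects:** I did not measure the short block, can, jar or shoe last again at the end. I felt no contact with them in any move.

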